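Square up a mould insert on the setting plate

TASK

Lay the engineer's square on the setting plate as one does to square a part: its blade lying out over the plate, and the inner face of its thick stock flush, along its whole length, against the plate's straight edge that faces the robot. Let go of it, and only then bring the loose mould insert up to it, so that one long side of the insert lies flush along the inner edge of the blade (the edge on the stock's side). Leave the square still flush against the plate edge, the insert upright on the plate, and the nippers and carton as they are.

Things in the scene. Friction and masses are not known exactly. Their poses are not given: they have to be found in the camera images.
- plate: Setting plate: bare bright metal, fixed on the cabinet top, 200 mm (x) by 240 mm (y), 10 mm thick, with rows of small dark holes. Origin: centre of its underside, z up. Its straight reference edge is the upright face x = -100 mm, the long side that faces the robot (within 0.25 rad). The square's stock stands on the cabinet top against it, its blade then 1.5 mm above the plate.
- square: Engineer's square, an L of metal, about 0.45 kg, loose on the cabinet top to the robot's left. Origin: inner corner of the L, at the underside of the stock. Stock (dark thick bar): x -24 to 0, y -105 to 28, z 0 to 28 mm; inner face x = 0. Blade (thin bright ruler): x 0 to 150, y 0 to 26, z 11.5 to 15.5 mm; inner edge y = 0. Centre of mass near x 1, y -31 mm. A push of a few N shifts it.
- stock_heel (a point): Point on the inner face of the square's stock, 5 mm from the inner corner (square frame 0, -5, 5 mm); axes as the square's.
- stock_toe (a point): Point on the inner face of the square's stock, 5 mm from the stock's free end (square frame 0, -100, 5 mm); axes as the square's. Above 12 mm the stock stands clear of the plate and can be gripped across its 24 mm while it is against the plate.
- insert: Mould insert: loose grey metal block, 90 mm (x) by 45 mm (y), 40 mm high, about 0.4 kg, a dark rectangle on its top; stands on the plate, turned up to 0.35 rad from the plate's axes. Origin: centre of its underside, z up. Can be gripped across its 45 mm. The laid blade meets its side only 1.5 to 5.5 mm above its foot, so fingertips kept higher pass over the blade.
- nippers: Side cutters with red handles, 129 x 56 x 13 mm, lying on the cabinet top; a bystander. Origin: centre of its underside.
- carton: Blue and yellow upright carton, 59 x 61 x 170 mm; a bystander. Origin: centre of its underside.
Not all that is in view belongs to the job. There is more than one size of the square; the job needs the larger.

How it is judged:
On the way:
1. the square lies flush against the plate edge, let go, with the insert still more than 6 mm clear of the blade (x of stock_heel in the frame of plate between -0.102 and -0.098 m and x of stock_toe in the frame of plate between -0.102 and -0.098 m and y of stock_heel in the frame of plate below 0.122 m and y of stock_toe in the frame of plate above -0.122 m and angle between square's own z axis and vertical below 0.04 rad and height (world z) of square below 0.003 m and contact force between the fingers and square below 0.3 N and linear speed of square below 0.02 m/s and y of insert in the frame of square below -0.0285 m), for 0.3 s.
At the end, for the whole second after the job is handed in: Square flat, both ends of its stock within 2 mm of the plate edge; insert upright on the plate, its long side within 2.5 mm of the blade's inner edge and parallel within 0.035 rad, its centre 40 to 108 mm from the stock; both at rest and let go (x of stock_heel in the frame of plate between -0.102 and -0.098 m and x of stock_toe in the frame of plate between -0.102 and -0.098 m and y of stock_heel in the frame of plate below 0.122 m and y of stock_toe in the frame of plate above -0.122 m and angle between each of square, insert's own z axis and vertical below 0.04 rad and height (world z) of square below 0.003 m and y of insert in the frame of square between -0.025 and -0.02 m and angle between the x axis of insert and the x axis of square, either way round below 0.035 rad and x of insert in the frame of square between 0.04 and 0.108 m and z of insert in the frame of plate between 0.007 and 0.013 m and linear speed of each of square, insert below 0.02 m/s and contact force between the fingers and square below 0.3 N); the robot touches nothing.
It fails at once if a bystander (nippers) is moved more than 20 mm (distance of nippers from where it was at the start of the episode above 0.02 m).
It fails at once if a bystander (carton) is moved more than 20 mm (distance of carton from where it was at the start of the episode above 0.02 m).
It also fails if it takes over 58 s, if anything falls off the work surface, if the arm or the gripper's body presses on something with over 40 N, if the wrist force passes 120 N, or if a joint passes its speed limit or range.

ROBOT

A 6-joint arm with a two-finger parallel gripper is mounted at the origin on the work surface; the furniture and walls round the work are solid. World frame = base frame: x ahead of the robot, y to its left, z up, the work surface at z = 0. Lengths are in m, angles in rad, forces in N, time in s.
With the tool pointing down it reaches from about 0.35 to 0.775 m from the base axis. Payload 5.5 kg.
Tool frame: the origin (TCP) lies at the very end of the fingers, on their centre line; the grasp point (between the pads) lies 19 mm behind it (ctrl.pinch_z is the distance from the TCP to the grasp point, in m); z points along the fingers, y is the line along which they close (so a half turn about z gives the same grasp; the last joint's range is limited). The gripper opens to 85 mm and grips with 20 to 120 N. Pads are 22 mm wide; open, the fingers measure 114 mm over their backs; the gripper's body (76 mm by 85 mm) begins 54 mm behind the grasp point. The pads swing forward as they close: fully open they stand 13 mm farther back than shut.
Start: joints at [1.099, 0.313, 0.046, 1.304, 0, 1.431], TCP at [0.187, 0.544, 0.231] pointing down, gripper open.
Joint ranges: [-2.76, 2.76], [-0.86, 1.69], [-1.03, 1.26], [-2.2, 2.34], [-1.47, 1.5], [-3.14, 3.14]. Speed limits (rad/s): [2.57, 2.57, 3.14, 3.14, 3.14, 3.14].

INTERFACE

Orientations are given as a unit quaternion [w, x, y, z].
In Python, from cell import ctrl gives the robot as it stands. The module is installed in compiled form; this text tells all that it offers.
- The arm moves only by the shell command python3 -m handwheel 'ROWS' [OPENING] [FORCE]. ROWS is JSON, a list of rows, each an object of numbers: "tx", "ty", "tz": the shift along the tool's x, y, z in cm; "rx", "ry", "rz": the turn, a rotation vector about the tool's x, y, z in degrees. In form: [{"tx": .., "ty": .., "tz": .., "rx": .., "ry": .., "rz": ..}, ...]. A call has 1 to 8 rows; each row shifts and turns the commanded pose from where the row before left it, along the tool's axes as they then stand; what a row does not reach is not made up. A row lasts 1/12 s, in which the tool goes at most 41.7 mm and 7.16 degrees, less where a joint would pass 70% of its speed; a pose out of reach is approached as far as the arm can. A call is refused whole if a number of a shift passes 4.17 or a number of a turn 7.16, either way. A call with a gripper value outside its range is refused whole. OPENING is the opening, from -1 (shut) to 1 (fully open), set as the call begins (- or left out, the last holds). The fingers move at their own pace and stop on an object; FORCE is the grip in N (left out, the last holds). Time passes only in rows, so rows that do not move let the fingers close. It gives the time, the measured TCP pose, the force, the opening and the grip force at its end, in the units of the state.
- ctrl.get_state(): the state, without advancing time (a new reading comes with each control period).
- ctrl.capture(name): name is "scene" or "side" or "wrist"; returns (picture, depth): 480x640x3 uint8, blue, green, red; 480x640 float32, m along the optical axis (not along the pixel's ray), 0 where there is no reading.
- ctrl.camera_model(name): a dict with "mtx" (3x3 intrinsics, pixels), "rvec" (rotation vector, rad) and "tvec" (3), from world to camera coordinates, as OpenCV has them; the wrist camera has in their place "hand_eye" (4x4, takes a point from camera to tool coordinates, whose origin is the TCP and whose axes are the flange's). Camera axes: x right, y down, z forward; pixel columns grow to the right and rows downward; lengths in m; the calibration is good to about 2 mm. A picture is of the moment at which its call begins: read the wrist's pose just before it. camera_model takes no time and is no camera call.
- ctrl.job_done(): hands the job in; it is judged then, once.
The state is a dict: "t": time; "joint_positions": joint angles; "qd": joint speeds; "joint_torque": joint torques, N m; "eef_pos": TCP position; "orientation": TCP orientation; "ft_force": force on the tool from outside, world axes, zero at the start; "torque": the same for the moment, N m; "gripper_width": opening from 0.0 (shut) to 1.0 (fully open); "finger_force": force on a finger pad.
Only numpy, scipy, OpenCV 4.12 (cv2) and the standard library are available. Lean on these libraries where they do the work, as an engineer would, in place of code of your own. Each camera call takes 0.05 s, during which the arm holds its last target. There are 200 camera calls.

## Working session

There is one attempt and no reset: what is moved stays moved. The work goes in short steps, Python scripts to look and compute and a shell command to move; the robot and the scene stay as the last step left them, time stands still between calls to the robot, and variables do not carry over. Pictures are saved under pics/ and viewed, at most 13 in all, crops included, and the job is handed in when it is done.

```bash
mkdir -p pics
cat > h.py <<'E'
from cell import ctrl
import numpy as np, cv2
from scipy.spatial.transform import Rotation as R
def snap(n,f):
    s=ctrl.get_state(); im,d=ctrl.capture(n); cv2.imwrite(f'pics/{f}.png',im)
    m=ctrl.camera_model(n); K=np.array(m['mtx'])
    if n=='wrist':
        q=s['orientation']; T=np.eye(4); T[:3,:3]=R.from_quat([q[1],q[2],q[3],q[0]]).as_matrix(); T[:3,3]=s['eef_pos']
        T=T@np.array(m['hand_eye'])
    else:
        A=np.eye(4); A[:3,:3]=R.from_rotvec(np.ravel(m['rvec'])).as_matrix(); A[:3,3]=np.ravel(m['tvec']); T=np.linalg.inv(A)
    np.savez(f'pics/{f}.npz',d=d,K=K,T=T); return im
def load(f):
    z=np.load(f'pics/{f}.npz'); return z['d'],z['K'],z['T']
def atz(f,u,v,z):  # pixel ray meets height z
    d,K,T=load(f); r=T[:3,:3]@np.linalg.solve(K,[u,v,1]); o=T[:3,3]
    return o+r*(z-o[2])/r[2]
def dep(f,u,v):
    d,K,T=load(f); return T[:3,:3]@(np.linalg.solve(K,[u,v,1])*d[int(v),int(u)])+T[:3,3]
E
python3 -c "
from h import *
for n in ['scene','side','wrist']: snap(n,n+'0'); print(n,load(n+'0')[2].round(2).tolist())
s=ctrl.get_state();print({k:np.round(v,3).tolist() for k,v in s.items()},ctrl.pinch_z)"
```

```text
scene [[-0.65, -0.54, 0.54, -0.13], [-0.76, 0.45, -0.46, 0.64], [0.01, -0.71, -0.7, 0.75], [0.0, 0.0, 0.0, 1.0]]
side [[0.69, -0.62, 0.38, 0.07], [-0.72, -0.59, 0.36, -0.18], [0.0, -0.52, -0.85, 0.9], [0.0, 0.0, 0.0, 1.0]]
wrist [[0.33, 0.9, 0.28, 0.12], [0.95, -0.31, -0.1, 0.57], [-0.0, 0.29, -0.96, 0.37], [0.0, 0.0, 0.0, 1.0]]
{'t': 0.15, 'joint_positions': [1.099, 0.314, 0.045, 1.304, 0.0, 1.431], 'qd': [-0.001, -0.001, 0.003, -0.001, -0.001, 0.0], 'joint_torque': [0.001, -48.107, 29.881, 0.014, -0.0, 0.0], 'eef_pos': [0.187, 0.543, 0.231], 'orientation': [-0.0, 0.165, 0.986, -0.001], 'ft_force': [-0.186, 0.685, 1.089], 'torque': [0.012, -0.009, 0.014], 'finger_force': 0.0, 'gripper_width': 1.001} 0.0187
```

View pics/scene0.png

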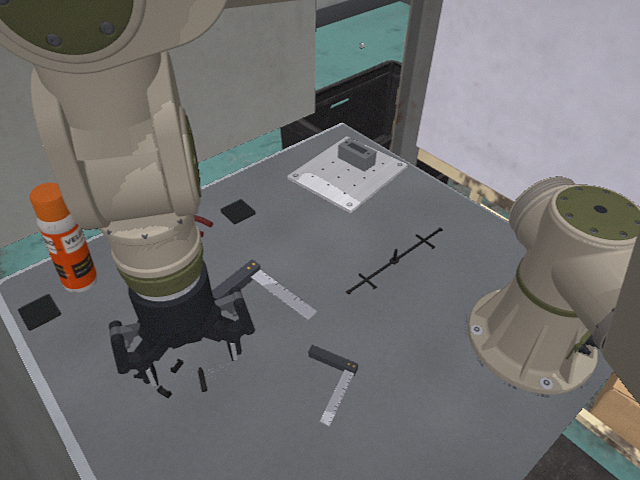

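View pics/wrist0.png

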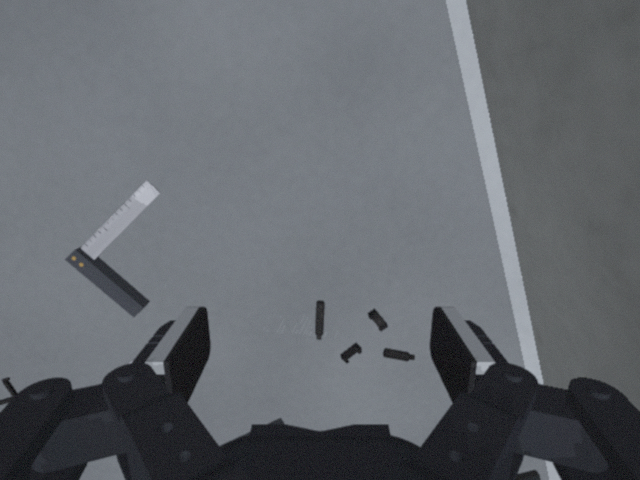

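The scene shows two squares, one at (235,275)-(315,315) partly hidden by the gripper and one at (310,350)-(325,425). The plate is at (347,180) with the insert at (357,153). The wrist view shows one square at (110,250).

View pics/side0.png

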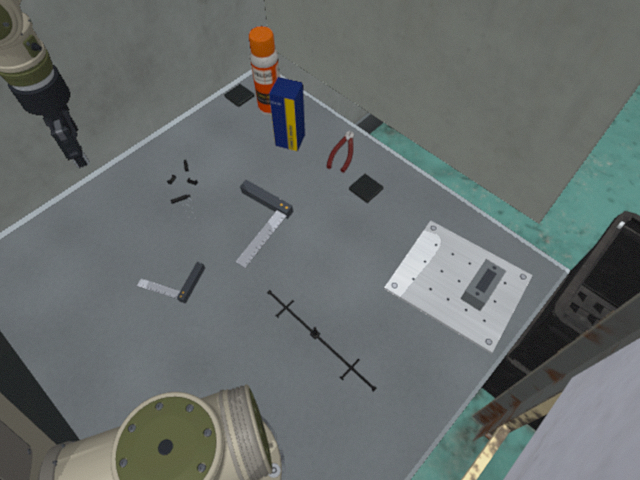

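```bash
python3 -c "
from h import *
P=lambda u,v,z:print((u,v),atz('scene0',u,v,z)[:3].round(3),dep('scene0',u,v).round(3))
print('A');[P(u,v,.015) for u,v in [(256,263),(248,270),(315,315),(308,318)]]
print('B');[P(u,v,.02) for u,v in [(312,350),(355,366),(325,423),(352,372)]]
print('plate');[P(u,v,.01) for u,v in [(342,124),(406,164),(351,210),(289,177)]]
print('ins');[P(u,v,.05) for u,v in [(349,139),(376,153),(366,160),(339,147)]]
print('w');[print(atz('wrist0',u,v,.02).round(3)) for u,v in [(70,257),(140,312),(150,188)]]
"
```

```text
A
(256, 263) [0.462 0.281 0.015] [0.451 0.287 0.028]
(248, 270) [0.456 0.304 0.015] [0.445 0.311 0.029]
(315, 315) [0.284 0.274 0.015] [0.292 0.267 0.001]
(308, 318) [0.287 0.288 0.015] [0.294 0.282 0.002]
B
(312, 350) [0.227 0.329 0.02 ] [0.229 0.328 0.017]
(355, 366) [0.157 0.294 0.02 ] [0.157 0.294 0.019]
(325, 423) [0.114 0.399 0.02 ] [0.12  0.393 0.002]
(352, 372) [0.152 0.306 0.02 ] [0.155 0.302 0.011]
plate
(342, 124) [ 0.748 -0.224  0.01 ] [ 0.763 -0.238 -0.002]
(406, 164) [ 0.502 -0.218  0.01 ] [ 0.501 -0.218  0.011]
(351, 210) [0.461 0.014 0.01 ] [0.463 0.012 0.008]
(289, 177) [0.651 0.045 0.01 ] [0.65  0.046 0.01 ]
ins
(349, 139) [ 0.636 -0.141  0.05 ] [ 0.636 -0.142  0.049]
(376, 153) [ 0.547 -0.15   0.05 ] [ 0.585 -0.194  0.011]
(366, 160) [ 0.541 -0.109  0.05 ] [ 0.547 -0.116  0.044]
(339, 147) [ 0.625 -0.097  0.05 ] [ 0.629 -0.1    0.047]
w
[0.155 0.294 0.02 ]
[0.232 0.332 0.02 ]
[0.119 0.4   0.02 ]
```

Candidates in the side view: A has its stock at (243,185)-(292,210) and blade tip at (241,263). B has its stock at (200,265)-(182,298) and blade tip at (138,284). A is clearly longer, so I take A as the larger and confirm it in a crop.

```bash
python3 -c "
from h import *
im=cv2.imread('pics/side0.png')
a=cv2.resize(im[172:272,230:300],None,fx=5,fy=5,interpolation=3)
b=cv2.resize(im[210:360,380:540],None,fx=2.8,fy=2.8,interpolation=3)
c=np.zeros((500,800,3),np.uint8); c[:,:350]=a; c[:420,352:800]=b[:420,:448]; cv2.imwrite('pics/crop1.png',c)"
```

```text
(no output)
```

View pics/crop1.png

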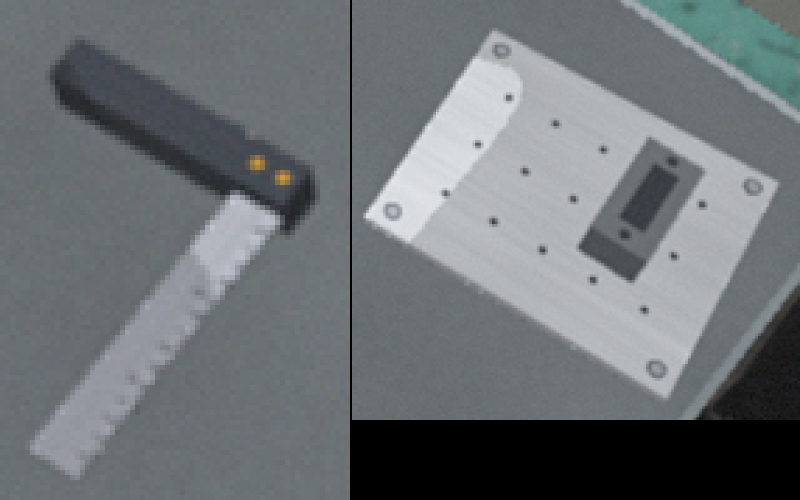

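The crop confirms A: a thick dark stock with two brass pins and a long ruled blade. The stock's top corners are at crop (82,42), (55,77), (288,205) and (313,170). The blade's inner edge runs (235,195) to (33,445). The plate corners and insert are clear in the right half.

```bash
python3 -c "
from h import *
def S(c,z): return np.array([atz('side0',x/5+230-.4,y/5+172-.4,z)[:2] for x,y in c])
def Q(c,z): return np.array([atz('side0',(x-352)/2.8+380-.3,y/2.8+210-.3,z)[:2] for x,y in c])
s=S([(82,42),(55,77),(288,205),(313,170)],.028); b=S([(235,195),(33,445),(80,477),(280,222)],.0155)
n=lambda a:np.linalg.norm(np.diff(np.vstack([a,a[:1]]),axis=0),axis=1).round(4)
ang=lambda v:np.degrees(np.arctan2(v[1],v[0])).round(2)
print('stock',s.round(4).tolist(),n(s)); print('blade',b.round(4).tolist(),n(b))
print('yaw from stock',ang(s[3]-s[0]+s[2]-s[1])-90,'blade',ang(b[1]-b[0]+b[2]-b[3]))
p=Q([(365,217),(668,398),(778,183),(493,30)],.01);print('plate',p.round(4).tolist(),n(p),p.mean(0).round(4),ang(p[0]-p[1]+p[3]-p[2])-90,ang(p[2]-p[1]+p[3]-p[0]))
i=Q([(650,137),(705,170),(637,262),(583,230)],.05);print('ins',i.round(4).tolist(),n(i),i.mean(0).round(4),ang(i[0]-i[3]+i[1]-i[2]),ang(i[0]-i[1]+i[3]-i[2])-90)
print('nip',atz('side0',342,155,.01),'cart',atz('side0',288,148,0))
"
```

```text
stock [[0.4418, 0.4126], [0.4199, 0.4064], [0.4442, 0.2788], [0.4651, 0.2843]] [0.0228 0.1299 0.0215 0.1304]
blade [[0.437, 0.3065], [0.2903, 0.2756], [0.2939, 0.2499], [0.4408, 0.2814]] [0.1498 0.0259 0.1502 0.0254]
yaw from stock -169.47 blade -167.97
plate [[0.4609, 0.0116], [0.4991, -0.2243], [0.6949, -0.193], [0.6577, 0.0427]] [0.239  0.1982 0.2387 0.1992] [ 0.5781 -0.0908] 9.079999999999998 9.03
ins [[0.6353, -0.1059], [0.6398, -0.1494], [0.5463, -0.1542], [0.5406, -0.1134]] [0.0437 0.0936 0.0412 0.095 ] [ 0.5905 -0.1307] 3.73 6.8799999999999955
nip [0.6625987  0.31332928 0.01      ] cart [ 5.93070690e-01  4.31464365e-01 -1.11022302e-16]
```

```bash
python3 -m handwheel '[{"tx":-3.85,"ty":-1.32},{"tx":-3.85,"ty":-1.32},{"tx":-3.85,"ty":-1.32},{"tx":-3.85,"ty":-1.32},{"tx":-3.85,"ty":-1.32},{"tx":-3.85,"ty":-1.32},{"tx":-3.85,"ty":-1.32},{"tx":-3.85,"ty":-1.32}]' 0.3
python3 -m handwheel '[{"tz":1,"rz":7.1},{"tz":1,"rz":7.1},{"tz":1,"rz":7.1},{"tz":1,"rz":7.1},{"tz":1,"rz":7.1},{"tz":1,"rz":7.1},{"tz":1,"rz":7.1},{"tz":1,"rz":7.1}]'
python3 -c "
from h import *
snap('wrist','w1');s=ctrl.get_state();print(s['t'],s['joint_positions'])"
```

```text
0.2 [1.09940151e+00 3.13709068e-01 4.54041446e-02 1.30363012e+00
 2.97509910e-05 1.43117041e+00]validation failed for argument at $[0]...
validation failed for argument at $[0]...
```

View pics/w1.png

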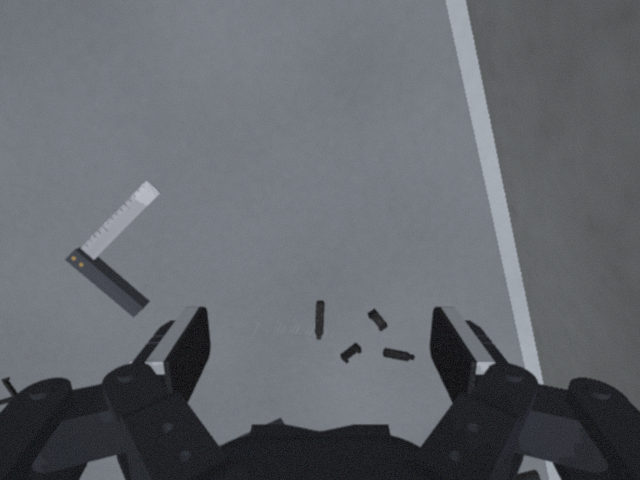

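The view is unchanged: the arm did not move because the rows were refused. I'll try again with every key written out.

```bash
python3 -m handwheel '[{"tx":-3.85,"ty":-1.32,"tz":0,"rx":0,"ry":0,"rz":0},{"tx":-3.85,"ty":-1.32,"tz":0,"rx":0,"ry":0,"rz":0},{"tx":-3.85,"ty":-1.32,"tz":0,"rx":0,"ry":0,"rz":0},{"tx":-3.85,"ty":-1.32,"tz":0,"rx":0,"ry":0,"rz":0},{"tx":-3.85,"ty":-1.32,"tz":0,"rx":0,"ry":0,"rz":0},{"tx":-3.85,"ty":-1.32,"tz":0,"rx":0,"ry":0,"rz":0},{"tx":-3.85,"ty":-1.32,"tz":0,"rx":0,"ry":0,"rz":0},{"tx":-3.85,"ty":-1.32,"tz":0,"rx":0,"ry":0,"rz":0}]' 0.3
python3 -m handwheel '[{"tx":0,"ty":0,"tz":1,"rx":0,"ry":0,"rz":7.1},{"tx":0,"ty":0,"tz":1,"rx":0,"ry":0,"rz":7.1},{"tx":0,"ty":0,"tz":1,"rx":0,"ry":0,"rz":7.1},{"tx":0,"ty":0,"tz":1,"rx":0,"ry":0,"rz":7.1},{"tx":0,"ty":0,"tz":1,"rx":0,"ry":0,"rz":7.1},{"tx":0,"ty":0,"tz":1,"rx":0,"ry":0,"rz":7.1},{"tx":0,"ty":0,"tz":1,"rx":0,"ry":0,"rz":7.1},{"tx":0,"ty":0,"tz":1,"rx":0,"ry":0,"rz":7.1}]'
cat >> h.py <<'E'
def st():
    s=ctrl.get_state(); q=s['orientation']; M=R.from_quat([q[1],q[2],q[3],q[0]]).as_matrix()
    print('t',round(s['t'],2),'p',np.round(s['eef_pos'],4),'yawY',np.degrees(np.arctan2(M[1,1],M[0,1])).round(2),'zax',M[:,2].round(3),'F',np.round(s['ft_force'],1),'w',round(s['gripper_width'],3),'j',np.round(s['joint_positions'],2))
    return np.array(s['eef_pos']),M
def go(x,y,z):  # tool-frame shift in cm to world target
    p,M=st(); print('shift cm',(M.T@(np.array([x,y,z])-p)*100).round(2))
E
python3 -c "
from h import *
go(.444,.3425,.013)"
```

```text
t: 0.87
eef_pos: [0.4453, 0.342, 0.2313]
orientation: [-0.0, 0.165, 0.986, 0.0]
ft_force: [0.8, 0.3, 0.5]
gripper_width: 0.652
finger_force: 0.0
t: 1.53
eef_pos: [0.444, 0.3434, 0.1506]
orientation: [-0.0, 0.617, 0.787, -0.0]
ft_force: [-0.6, 0.3, -0.5]
gripper_width: 0.648
finger_force: 0.0
t 1.53 p [0.444  0.3434 0.1506] yawY 13.84 zax [-0. -0. -1.] F [-0.6  0.3 -0.5] w 0.648 j [ 0.52  0.32 -0.14  1.11  0.    1.84]
shift cm [-0.09 -0.02 13.76]
```

```bash
python3 -m handwheel '[{"tx":0,"ty":0,"tz":3,"rx":0,"ry":0,"rz":2.8},{"tx":0,"ty":0,"tz":3,"rx":0,"ry":0,"rz":0},{"tx":0,"ty":0,"tz":3,"rx":0,"ry":0,"rz":0},{"tx":0,"ty":0,"tz":2.7,"rx":0,"ry":0,"rz":0},{"tx":0,"ty":0,"tz":1.5,"rx":0,"ry":0,"rz":0},{"tx":0,"ty":0,"tz":0.55,"rx":0,"ry":0,"rz":0},{"tx":0,"ty":0,"tz":0,"rx":0,"ry":0,"rz":0}]'
python3 -m handwheel '[{"tx":0,"ty":0,"tz":0,"rx":0,"ry":0,"rz":0},{"tx":0,"ty":0,"tz":0,"rx":0,"ry":0,"rz":0},{"tx":0,"ty":0,"tz":0,"rx":0,"ry":0,"rz":0},{"tx":0,"ty":0,"tz":0,"rx":0,"ry":0,"rz":0},{"tx":0,"ty":0,"tz":0,"rx":0,"ry":0,"rz":0},{"tx":0,"ty":0,"tz":0,"rx":0,"ry":0,"rz":0}]' -1 60
python3 -c "
from h import *
st()"
```

```text
t: 2.12
eef_pos: [0.4428, 0.3428, 0.0121]
orientation: [-0.001, 0.633, 0.774, -0.002]
ft_force: [-0.1, 0.1, 0.3]
gripper_width: 0.645
finger_force: 0.0
t: 2.62
eef_pos: [0.445, 0.3441, 0.0156]
orientation: [0.0, 0.633, 0.774, 0.001]
ft_force: [-2.0, -0.2, 7.7]
gripper_width: 0.259
finger_force: 59.6
t 2.62 p [0.445  0.3441 0.0156] yawY 11.4 zax [ 0.002  0.002 -1.   ] F [-2.  -0.2  7.7] w 0.259 j [ 0.52  0.44 -0.33  0.8   0.    1.89]
```

```bash
python3 -m handwheel '[{"tx":0,"ty":0,"tz":-1,"rx":0,"ry":0,"rz":0},{"tx":0,"ty":0,"tz":-2,"rx":0,"ry":0,"rz":0},{"tx":0,"ty":0,"tz":-2,"rx":0,"ry":0,"rz":0},{"tx":0,"ty":0,"tz":-2,"rx":0,"ry":0,"rz":0},{"tx":0,"ty":0,"tz":-1,"rx":0,"ry":0,"rz":0},{"tx":0,"ty":0,"tz":0,"rx":0,"ry":0,"rz":0}]'
python3 -c "
from h import *
st()
snap('side','s2')
im=cv2.imread('pics/s2.png'); cv2.imwrite('pics/s2c.png',cv2.resize(im[110:310,160:420],None,fx=3,fy=3,interpolation=3))"
```

```text
t: 3.12
eef_pos: [0.4458, 0.3445, 0.0967]
orientation: [0.001, 0.633, 0.774, 0.002]
ft_force: [0.3, 0.5, -3.9]
gripper_width: 0.259
finger_force: 59.4
t 3.12 p [0.4458 0.3445 0.0967] yawY 11.39 zax [ 0.004  0.003 -1.   ] F [ 0.3  0.5 -3.9] w 0.259 j [ 0.52  0.36 -0.23  0.98 -0.    1.89]
```

View pics/s2c.png

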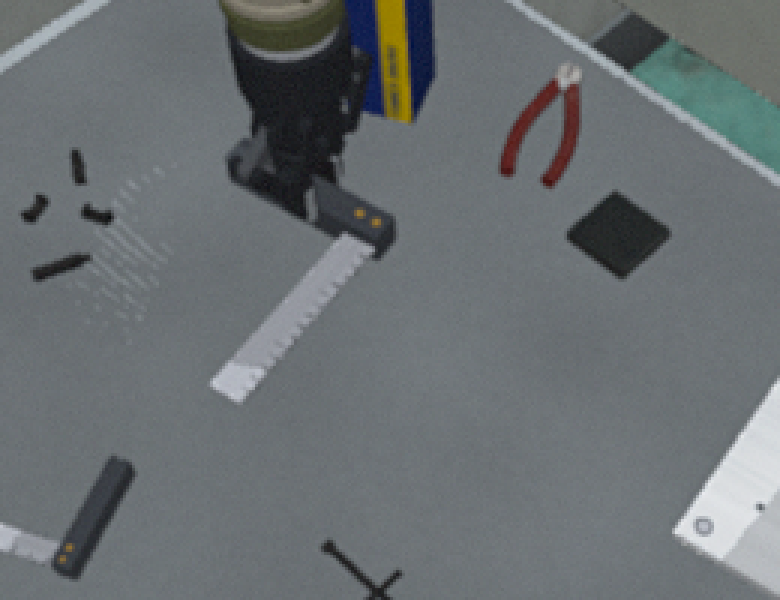

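The crop shows the square held level with the blade at (225,385)-(360,240). The carton and nippers are undisturbed. Next I move to mid-way and turn half round.

```bash
python3 -m handwheel '[{"tx":-3.71,"ty":-0.58,"tz":0,"rx":0,"ry":0,"rz":0},{"tx":-3.71,"ty":-0.58,"tz":0,"rx":0,"ry":0,"rz":0},{"tx":-3.71,"ty":-0.58,"tz":0,"rx":0,"ry":0,"rz":0},{"tx":-3.71,"ty":-0.58,"tz":0,"rx":0,"ry":0,"rz":0},{"tx":-3.71,"ty":-0.58,"tz":0,"rx":0,"ry":0,"rz":0},{"tx":-3.71,"ty":-0.58,"tz":0,"rx":0,"ry":0,"rz":0}]' >/dev/null
python3 -m handwheel '[{"tx":0,"ty":0,"tz":0,"rx":0,"ry":0,"rz":-7.1},{"tx":0,"ty":0,"tz":0,"rx":0,"ry":0,"rz":-7.1},{"tx":0,"ty":0,"tz":0,"rx":0,"ry":0,"rz":-7.1},{"tx":0,"ty":0,"tz":0,"rx":0,"ry":0,"rz":-7.1},{"tx":0,"ty":0,"tz":0,"rx":0,"ry":0,"rz":-7.1},{"tx":0,"ty":0,"tz":0,"rx":0,"ry":0,"rz":-7.1},{"tx":0,"ty":0,"tz":0,"rx":0,"ry":0,"rz":-7.1},{"tx":0,"ty":0,"tz":0,"rx":0,"ry":0,"rz":-7.1}]' >/dev/null
python3 -m handwheel '[{"tx":0,"ty":0,"tz":0,"rx":0,"ry":0,"rz":-7.1},{"tx":0,"ty":0,"tz":0,"rx":0,"ry":0,"rz":-7.1},{"tx":0,"ty":0,"tz":0,"rx":0,"ry":0,"rz":-7.1},{"tx":0,"ty":0,"tz":0,"rx":0,"ry":0,"rz":-7.1},{"tx":0,"ty":0,"tz":0,"rx":0,"ry":0,"rz":-7.1},{"tx":0,"ty":0,"tz":0,"rx":0,"ry":0,"rz":-7.1},{"tx":0,"ty":0,"tz":0,"rx":0,"ry":0,"rz":-7.1},{"tx":0,"ty":0,"tz":0,"rx":0,"ry":0,"rz":-7.1}]' >/dev/null
python3 -m handwheel '[{"tx":0,"ty":0,"tz":0,"rx":0,"ry":0,"rz":-7.1},{"tx":0,"ty":0,"tz":0,"rx":0,"ry":0,"rz":-7.1},{"tx":0,"ty":0,"tz":0,"rx":0,"ry":0,"rz":-7.1},{"tx":0,"ty":0,"tz":0,"rx":0,"ry":0,"rz":-7.1},{"tx":0,"ty":0,"tz":0,"rx":0,"ry":0,"rz":-7.1},{"tx":0,"ty":0,"tz":0,"rx":0,"ry":0,"rz":-7.1},{"tx":0,"ty":0,"tz":0,"rx":0,"ry":0,"rz":-7.1},{"tx":0,"ty":0,"tz":0,"rx":0,"ry":0,"rz":-7.1}]' >/dev/null
python3 -c "
from h import *
go(.4652,-.1321,.09)"
```

```text
t 5.67 p [0.4526 0.1183 0.0922] yawY -177.86 zax [-0.003 -0.    -1.   ] F [-0.8 -0.3 -3.7] w 0.261 j [ 0.08  0.2  -0.46  0.91  0.   -1.52]
shift cm [25.07 -0.33  0.22]
```

```bash
python3 -m handwheel '[{"tx":0,"ty":0,"tz":0,"rx":0,"ry":0,"rz":-6.9},{"tx":4.1,"ty":0.44,"tz":0,"rx":0,"ry":0,"rz":0},{"tx":4.1,"ty":0.44,"tz":0,"rx":0,"ry":0,"rz":0},{"tx":4.1,"ty":0.44,"tz":0,"rx":0,"ry":0,"rz":0},{"tx":4.1,"ty":0.44,"tz":0,"rx":0,"ry":0,"rz":0},{"tx":4.1,"ty":0.44,"tz":0,"rx":0,"ry":0,"rz":0},{"tx":4.1,"ty":0.44,"tz":0,"rx":0,"ry":0,"rz":0},{"tx":0.3,"ty":0.05,"tz":0,"rx":0,"ry":0,"rz":0}]' >/dev/null
python3 -m handwheel '[{"tx":0,"ty":0,"tz":1.5,"rx":0,"ry":0,"rz":0},{"tx":0,"ty":0,"tz":1.5,"rx":0,"ry":0,"rz":0},{"tx":0,"ty":0,"tz":0,"rx":0,"ry":0,"rz":0}]' >/dev/null
python3 -c "
from h import *
go(.4652,-.1321,.0136)
snap('wrist','w3');snap('side','s3')
a=cv2.imread('pics/s3.png')[200:360,370:540]; b=cv2.imread('pics/w3.png')
c=np.zeros((480,800,3),np.uint8)
c[:, :510]=cv2.resize(a,(510,480),interpolation=3); c[:218,510:]=cv2.resize(b,(290,218)); cv2.imwrite('pics/c3.png',c)"
```

```text
t 6.58 p [ 0.4618 -0.1308  0.06  ] yawY -171.38 zax [-0.006  0.003 -1.   ] F [-0.6  0.4 -3.3] w 0.263 j [-0.44  0.26 -0.47  0.84  0.   -2.16]
shift cm [ 0.2  -0.34  4.64]
```

View pics/c3.png

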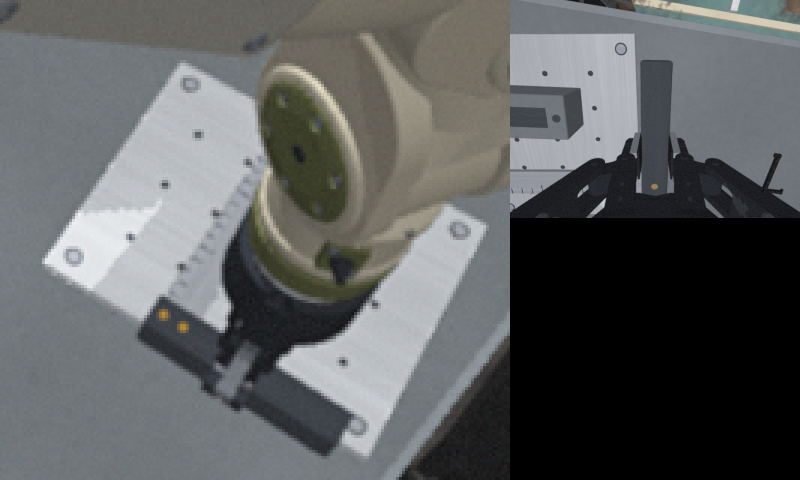

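The left part shows the held square in front of the plate edge, stock at (140,330)-(335,440). The wrist view (right) shows the plate edge at about x=636 and the stock at 641-672. I'll measure both edges at full resolution.

```bash
python3 -c "
from h import *
g=cv2.GaussianBlur(cv2.cvtColor(cv2.imread('pics/w3.png'),6),(3,3),0).astype(float)
E=[];S=[]
for v in range(150,290,20):
    r=g[v]; d=np.diff(r[255:300]); u=255+np.argmin(d)+.5; 
    E.append((u,v)); print(v,u,r[262:300:3].astype(int), (295+np.argmax(np.diff(r[320:375]))+25.5))
P=np.array([atz('w3',u,v,.01)[:2] for u,v in E]); print(P.round(4).tolist())
print(np.degrees(np.arctan2(*(P[0]-P[-1])[::-1])))
"
```

```text
150 276.5 [183 185 184 183 184 145 120 123 119  71  74  71  71] 358.5
170 277.5 [182 183 185 183 184 163 118 124 119  71  71  70  70] 357.5
190 278.5 [184 182 185 184 184 176 118 122 121  74  72  73  71] 356.5
210 279.5 [185 182 183 184 182 181 131 121 120  76  73  72  72] 355.5
230 279.5 [186 182 181 183 183 181 143 120 120  81  72  74  70] 354.5
250 280.5 [184 183 181 182 183 180 158 117 120  78  72  72  71] 353.5
270 281.5 [182 183 180 179 181 180 171 117 121  85  72  71  71] 352.5
[[0.4919, -0.1878], [0.4902, -0.1782], [0.4885, -0.1682], [0.4868, -0.1579], [0.4855, -0.1472], [0.4837, -0.1363], [0.4817, -0.1249]]
-80.86222429888403
```

```bash
python3 -m handwheel '[{"tx":0,"ty":-0.3,"tz":1.5,"rx":0,"ry":0,"rz":-0.4},{"tx":0,"ty":0,"tz":1.5,"rx":0,"ry":0,"rz":0},{"tx":0,"ty":0,"tz":0.8,"rx":0,"ry":0,"rz":0},{"tx":0,"ty":0,"tz":0.3,"rx":0,"ry":0,"rz":0},{"tx":0,"ty":0,"tz":0,"rx":0,"ry":0,"rz":0},{"tx":0,"ty":0,"tz":0,"rx":0,"ry":0,"rz":0}]' >/dev/null
python3 -c "
from h import *
p,M=st(); print('gap',.4562-.012-p[0]*.9874-p[1]*.1582)"
```

```text
t 7.18 p [ 0.4682 -0.1313  0.0232] yawY -170.89 zax [ 0. -0. -1.] F [ 1.  -0.5 -2.7] w 0.26 j [-0.44  0.31 -0.51  0.75  0.   -2.17]
gap 0.0026486087347282333
```

```bash
python3 -m handwheel '[{"tx":0,"ty":0,"tz":0.4,"rx":0,"ry":0,"rz":0},{"tx":0,"ty":0,"tz":0.25,"rx":0,"ry":0,"rz":0},{"tx":0,"ty":0,"tz":0,"rx":0,"ry":0,"rz":0},{"tx":0,"ty":0,"tz":0,"rx":0,"ry":0,"rz":0}]' >/dev/null
python3 -c "
from h import *
p,M=st(); print('gap',.4562-.012-p[0]*.9874-p[1]*.1582)"
```

```text
t 7.52 p [ 0.4679 -0.1313  0.0163] yawY -170.91 zax [-0.  0. -1.] F [ 0.2  0.2 -3. ] w 0.265 j [-0.44  0.32 -0.52  0.73  0.   -2.17]
gap 0.0029557187139829105
```

```bash
python3 -m handwheel '[{"tx":0,"ty":0,"tz":0.12,"rx":0,"ry":0,"rz":0},{"tx":0,"ty":0,"tz":0,"rx":0,"ry":0,"rz":0},{"tx":0,"ty":0,"tz":0,"rx":0,"ry":0,"rz":0}]'
python3 -m handwheel '[{"tx":0,"ty":0,"tz":0.12,"rx":0,"ry":0,"rz":0},{"tx":0,"ty":0,"tz":0,"rx":0,"ry":0,"rz":0},{"tx":0,"ty":0,"tz":0,"rx":0,"ry":0,"rz":0}]'
```

```text
t: 7.77
eef_pos: [0.4682, -0.1314, 0.0156]
orientation: [-0.0, 0.761, -0.649, 0.0]
ft_force: [-3.0, 0.5, 2.8]
gripper_width: 0.26
finger_force: 60.4
t: 8.02
eef_pos: [0.4683, -0.1314, 0.0155]
orientation: [-0.0, 0.761, -0.649, 0.001]
ft_force: [-4.6, 2.9, 13.0]
gripper_width: 0.261
finger_force: 61.7
```

```bash
python3 -m handwheel '[{"tx":0,"ty":0,"tz":-0.1,"rx":0,"ry":0,"rz":0},{"tx":0,"ty":-0.1,"tz":0,"rx":0,"ry":0,"rz":0},{"tx":0,"ty":0,"tz":0,"rx":0,"ry":0,"rz":0},{"tx":0,"ty":0,"tz":0,"rx":0,"ry":0,"rz":0}]'
python3 -m handwheel '[{"tx":0,"ty":-0.1,"tz":0,"rx":0,"ry":0,"rz":0},{"tx":0,"ty":0,"tz":0,"rx":0,"ry":0,"rz":0},{"tx":0,"ty":0,"tz":0,"rx":0,"ry":0,"rz":0}]'
```

```text
t: 8.35
eef_pos: [0.4684, -0.1314, 0.0155]
orientation: [0.001, 0.761, -0.649, -0.0]
ft_force: [-4.6, 0.5, 10.1]
gripper_width: 0.262
finger_force: 61.1
t: 8.6
eef_pos: [0.4685, -0.1314, 0.0155]
orientation: [0.001, 0.761, -0.649, -0.001]
ft_force: [-7.0, -0.6, 12.0]
gripper_width: 0.263
finger_force: 61.4
```

```bash
python3 -m handwheel '[{"tx":0,"ty":0,"tz":-0.12,"rx":0,"ry":0,"rz":0},{"tx":0,"ty":0,"tz":0,"rx":0,"ry":0,"rz":0},{"tx":0,"ty":0,"tz":0,"rx":0,"ry":0,"rz":0}]'
python3 -m handwheel '[{"tx":0,"ty":-0.2,"tz":0,"rx":0,"ry":0,"rz":0},{"tx":0,"ty":0,"tz":0,"rx":0,"ry":0,"rz":0},{"tx":0,"ty":0,"tz":0,"rx":0,"ry":0,"rz":0}]'
python3 -c "
from h import *
p,M=st(); print('gap',.4562-.012-p[0]*.9874-p[1]*.1582)
snap('wrist','w4');snap('side','s4')
a=cv2.imread('pics/s4.png')[260:360,400:500]; b=cv2.imread('pics/w4.png')[60:360,150:450]
c=np.hstack([cv2.resize(a,(400,400),interpolation=3),cv2.resize(b,(400,400),interpolation=3)]); cv2.imwrite('pics/c4.png',c)"
```

```text
t: 8.85
eef_pos: [0.4695, -0.131, 0.0156]
orientation: [0.0, 0.761, -0.649, -0.0]
ft_force: [-2.7, -0.2, -1.4]
gripper_width: 0.262
finger_force: 59.7
t: 9.1
eef_pos: [0.4699, -0.1309, 0.0156]
orientation: [0.002, 0.761, -0.649, -0.001]
ft_force: [-7.3, -3.0, 2.4]
gripper_width: 0.262
finger_force: 60.1
t 9.1 p [ 0.4699 -0.1309  0.0156] yawY -170.91 zax [-0.004 -0.001 -1.   ] F [-7.3 -3.   2.4] w 0.262 j [-0.43  0.33 -0.51  0.74 -0.   -2.16]
gap 0.0009335884633439456
```

View pics/c4.png

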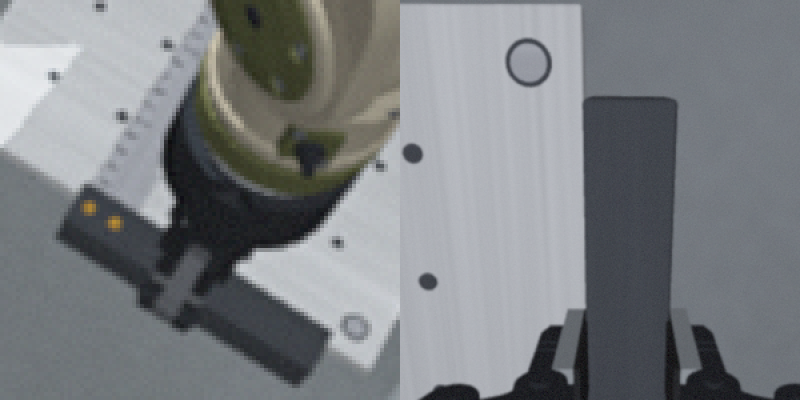

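Left: the stock lies along the plate edge. Right: the stock's inner side at x≈585 coincides with the plate edge at x≈583, and the 7 N reaction confirms contact. Releasing.

```bash
python3 -m handwheel '[{"tx":0,"ty":0,"tz":0,"rx":0,"ry":0,"rz":0},{"tx":0,"ty":0,"tz":0,"rx":0,"ry":0,"rz":0},{"tx":0,"ty":0,"tz":0,"rx":0,"ry":0,"rz":0},{"tx":0,"ty":0,"tz":0,"rx":0,"ry":0,"rz":0}]' 0.1 
python3 -m handwheel '[{"tx":0,"ty":0.1,"tz":-1,"rx":0,"ry":0,"rz":0},{"tx":0,"ty":0,"tz":-3,"rx":0,"ry":0,"rz":0},{"tx":0,"ty":0,"tz":-4,"rx":0,"ry":0,"rz":0},{"tx":0,"ty":0,"tz":-4,"rx":0,"ry":0,"rz":0},{"tx":0,"ty":0,"tz":0,"rx":0,"ry":0,"rz":0},{"tx":0,"ty":0,"tz":0,"rx":0,"ry":0,"rz":0}]' 
python3 -c "
from h import *
st();snap('wrist','w5');snap('side','s5');
a=cv2.imread('pics/w5.png');cv2.imwrite('pics/c5.png',cv2.resize(a[:,:],(800,600),interpolation=3))"
```

```text
t: 9.53
eef_pos: [0.4729, -0.1309, 0.0164]
orientation: [-0.0, 0.761, -0.649, 0.001]
ft_force: [0.3, -0.2, -0.6]
gripper_width: 0.549
finger_force: 0.0
t: 10.03
eef_pos: [0.4733, -0.1318, 0.1397]
orientation: [-0.001, 0.761, -0.649, 0.003]
ft_force: [-0.8, 0.3, 0.6]
gripper_width: 0.554
finger_force: 0.0
t 10.03 p [ 0.4733 -0.1318  0.1397] yawY -170.9 zax [ 0.007 -0.003 -1.   ] F [-0.8  0.3  0.6] w 0.554 j [-0.44  0.2  -0.34  1.03  0.   -2.16]
```

View pics/c5.png

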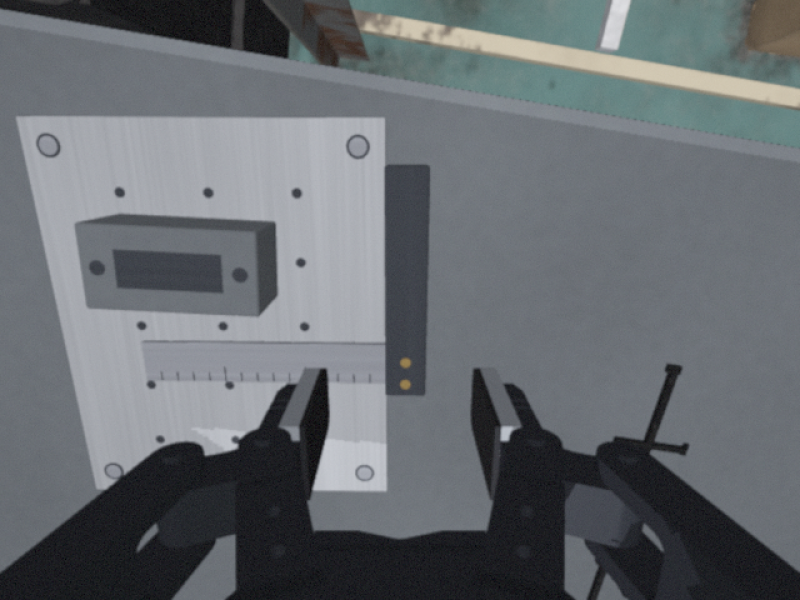

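The wrist view (800x600) shows the square flush: plate edge x≈385, stock 386-430. The blade's inner edge is at y≈342. The insert top runs (77,223)-(254,233)-(259,316)-(87,307), well clear of the blade. I'll measure these precisely.

```bash
cat >> h.py <<'E'
def edge(f,a,b,z,h=7,n=15):
    """sub-pixel straight edge near image segment a-b (full-res px) -> world line at height z: point, yaw deg"""
    g=cv2.GaussianBlur(cv2.cvtColor(cv2.imread(f'pics/{f}.png'),6),(0,0),1).astype(np.float32)
    a,b=np.array(a,float),np.array(b,float); d=(b-a)/np.linalg.norm(b-a); nn=np.array([-d[1],d[0]]); s=np.arange(-h,h+.1,.25); pts=[]
    for t in np.linspace(.1,.9,n):
        q=(a+t*(b-a))[None]+s[:,None]*nn; q=q.astype(np.float32)
        pr=cv2.remap(g,q[:,0],q[:,1],1).ravel(); k=np.argmax(abs(np.gradient(pr))); pts.append(q[k])
    W=np.array([atz(f,u,v,z)[:2] for u,v in pts],np.float32)
    vx,vy,x,y=cv2.fitLine(W,cv2.DIST_HUBER,0,.01,.01).ravel(); r=abs((W-[x,y])@[-vy,vx])
    return np.array([x,y]),np.degrees(np.arctan(vy/vx)) , (np.median(r)*1000).round(2)
E
python3 -c "
from h import *
V=lambda *p:np.array(p)*.8
L={'plate':edge('w5',V(385.5,120),V(385.5,160),.01,4),'plate2':edge('w5',V(386,400),V(386,485),.01,4),
'stockout':edge('w5',V(430,170),V(425,390),.028,5),'stockin':edge('w5',V(386,172),V(386,330),.028,5),
'blade':edge('w5',V(150,342),V(380,342),.0155,4),'blade_out':edge('w5',V(150,382),V(260,383),.0155,4),
'insB':edge('w5',V(87,307),V(259,316),.05,5),'insF':edge('w5',V(77,223),V(254,233),.05,4),
'insR':edge('w5',V(256,235),V(259,314),.05,4),'insL':edge('w5',V(77,224),V(87,305),.05,5)}
for k,v in L.items(): print(k,v[0].round(4),v[1].round(2),v[2])
c=[atz('w5',*V(u,v),.05)[:2] for u,v in [(77,223),(254,233),(259,316),(87,307)]]
print(np.round(c,4).tolist(),np.mean(c,0))
"
```

```text
plate [ 0.495  -0.2104] -81.41 0.0
plate2 [ 0.4668 -0.0286] -81.37 0.0
stockout [ 0.4604 -0.1439] -81.06 0.17
stockin [ 0.4873 -0.1631] -81.41 0.0
blade [ 0.5445 -0.0863] 8.54 0.2
blade_out [ 0.5821 -0.0528] 8.57 0.25
insB [ 0.5947 -0.1083] 5.98 0.18
insF [ 0.5922 -0.1531] 5.93 0.14
insR [ 0.5476 -0.136 ] -83.79 0.16
insL [ 0.6363 -0.1289] -83.15 0.08
[[0.6367, -0.1478], [0.5505, -0.1567], [0.5449, -0.1139], [0.6332, -0.1046]] [ 0.59133542 -0.1307561 ]
```

```bash
python3 -m handwheel '[{"tx":0.6,"ty":-3.9,"tz":0,"rx":0,"ry":0,"rz":0},{"tx":0.6,"ty":-3.9,"tz":0,"rx":0,"ry":0,"rz":0},{"tx":0.6,"ty":-3.9,"tz":0,"rx":0,"ry":0,"rz":0},{"tx":0,"ty":0,"tz":0,"rx":0,"ry":0,"rz":7.1},{"tx":0,"ty":0,"tz":0,"rx":0,"ry":0,"rz":7.1},{"tx":0,"ty":0,"tz":0,"rx":0,"ry":0,"rz":7.1},{"tx":0,"ty":0,"tz":0,"rx":0,"ry":0,"rz":7.1},{"tx":0,"ty":0,"tz":0,"rx":0,"ry":0,"rz":7.1}]' 0.7 >/dev/null
python3 -m handwheel '[{"tx":0,"ty":0,"tz":0,"rx":0,"ry":0,"rz":7.1},{"tx":0,"ty":0,"tz":0,"rx":0,"ry":0,"rz":7.1},{"tx":0,"ty":0,"tz":0,"rx":0,"ry":0,"rz":7.1},{"tx":0,"ty":0,"tz":0,"rx":0,"ry":0,"rz":7.1},{"tx":0,"ty":0,"tz":0,"rx":0,"ry":0,"rz":7.1},{"tx":0,"ty":0,"tz":0,"rx":0,"ry":0,"rz":7.1},{"tx":0,"ty":0,"tz":0,"rx":0,"ry":0,"rz":7.1},{"tx":0,"ty":0,"tz":0,"rx":0,"ry":0,"rz":7.1}]' >/dev/null
python3 -m handwheel '[{"tx":0,"ty":0,"tz":0,"rx":0,"ry":0,"rz":0.9},{"tx":0,"ty":0,"tz":0,"rx":0,"ry":0,"rz":0},{"tx":0,"ty":0,"tz":0,"rx":0,"ry":0,"rz":0}]' >/dev/null
python3 -c "
from h import *
go(.5918,-.1309,.028)"
```

```text
t 11.72 p [ 0.5887 -0.1299  0.135 ] yawY 96.05 zax [-0.002  0.001 -1.   ] F [-0.1  0.6  0.3] w 0.852 j [-0.35  0.41 -0.05  1.11  0.   -0.46]
shift cm [-0.32 -0.14 10.7 ]
```

```bash
python3 -m handwheel '[{"tx":-0.3,"ty":-0.1,"tz":3,"rx":0,"ry":0,"rz":0},{"tx":0,"ty":0,"tz":3,"rx":0,"ry":0,"rz":0},{"tx":0,"ty":0,"tz":3,"rx":0,"ry":0,"rz":0},{"tx":0,"ty":0,"tz":1.2,"rx":0,"ry":0,"rz":0},{"tx":0,"ty":0,"tz":0.5,"rx":0,"ry":0,"rz":0},{"tx":0,"ty":0,"tz":0,"rx":0,"ry":0,"rz":0}]'
python3 -m handwheel '[{"tx":0,"ty":0,"tz":0,"rx":0,"ry":0,"rz":0},{"tx":0,"ty":0,"tz":0,"rx":0,"ry":0,"rz":0},{"tx":0,"ty":0,"tz":0,"rx":0,"ry":0,"rz":0},{"tx":0,"ty":0,"tz":0,"rx":0,"ry":0,"rz":0},{"tx":0,"ty":0,"tz":0,"rx":0,"ry":0,"rz":0}]' -1 30 >/dev/null
python3 -c "
from h import *
go(.5645,-.1068,.028)"
```

```text
t: 12.22
eef_pos: [0.5911, -0.1304, 0.0274]
orientation: [-0.002, -0.052, 0.999, 0.001]
ft_force: [-0.4, -0.4, -0.0]
gripper_width: 0.853
finger_force: 0.0
t 12.63 p [ 0.5938 -0.1315  0.0309] yawY 95.89 zax [ 0.003 -0.001 -1.   ] F [ 0.1 -1.   6.3] w 0.518 j [-0.35  0.5  -0.18  0.88 -0.   -0.45]
shift cm [2.66 2.76 0.27]
```

```bash
python3 -m handwheel '[{"tx":0,"ty":0,"tz":-0.2,"rx":0,"ry":0,"rz":0},{"tx":0,"ty":0,"tz":0,"rx":0,"ry":0,"rz":-2.6},{"tx":0.6,"ty":0.6,"tz":0,"rx":0,"ry":0,"rz":0},{"tx":0.6,"ty":0.6,"tz":0,"rx":0,"ry":0,"rz":0},{"tx":0.6,"ty":0.6,"tz":0,"rx":0,"ry":0,"rz":0},{"tx":0.5,"ty":0.5,"tz":0,"rx":0,"ry":0,"rz":0},{"tx":0,"ty":0,"tz":0,"rx":0,"ry":0,"rz":0},{"tx":0,"ty":0,"tz":0,"rx":0,"ry":0,"rz":0}]'
python3 -c "
from h import *
p,M=st(); print('ey',-.1485*p[0]+.9889*p[1],'ex',.9889*p[0]+.1485*p[1]-.4574)
snap('wrist','w6');snap('side','s6')
a=cv2.imread('pics/w6.png'); b=cv2.imread('pics/s6.png')[210:350,385:535]
c=np.hstack([cv2.resize(a,(400,300)),cv2.resize(b,(400,373),interpolation=3)[:300]]);
c=np.vstack([np.hstack([cv2.resize(b,(390,364),interpolation=3),cv2.resize(a[116:480,150:550],(410,364))])]);cv2.imwrite('pics/c6.png',c)"
```

```text
t: 13.3
eef_pos: [0.5649, -0.1104, 0.031]
orientation: [-0.001, -0.074, 0.997, 0.001]
ft_force: [-1.8, 0.7, -1.4]
gripper_width: 0.519
finger_force: 32.7
t 13.3 p [ 0.5649 -0.1104  0.031 ] yawY 98.52 zax [-0.002  0.001 -1.   ] F [-1.8  0.7 -1.4] w 0.519 j [-0.33  0.45 -0.27  0.85  0.   -0.48]
ey -0.19310109754800953 ex 0.08480830059572303
```

View pics/c6.png

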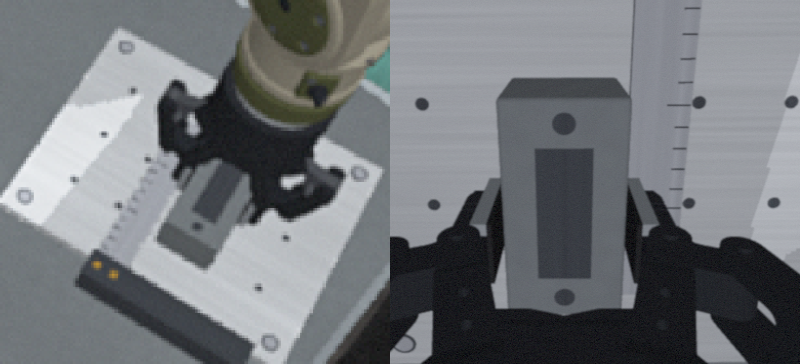

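The wrist view (right) shows the insert top from (497,100) to (630,97) and the blade's inner edge at x≈633, parallel to it. The square still sits flush in the side view (left).

```bash
python3 -c "
from h import *
V=lambda x,y:((x-390)*400/410+150,y+116)
L={'blade':edge('w6',V(635,5),V(632,78),.0155,3),'insB':edge('w6',V(630,102),V(629,175),.05,3),'insA':edge('w6',V(498,105),V(500,180),.05,4),'end':edge('w6',V(513,78),V(614,78),.01,4),'footB':edge('w6',V(615,79),V(630,97),.03,3)}
for k,v in L.items(): print(k,v[0].round(4),v[1].round(2),v[2],'ey',(v[0]@[-.1485,.9889]).round(4),'ex',(v[0]@[.9889,.1485]).round(4))
print([ (atz('w6',*V(*q),.01)[:2]@[-.1485,.9889]).round(4) for q in [(513,78),(614,78)]])
"
```

```text
blade [ 0.4991 -0.0919] 8.49 0.08 ey -0.165 ex 0.4799
insB [ 0.53   -0.0918] 8.46 0.1 ey -0.1695 ex 0.5105
insA [ 0.5351 -0.136 ] 8.67 0.09 ey -0.214 ex 0.509
end [ 0.5195 -0.1172] -81.47 0.0 ey -0.1931 ex 0.4963
footB [ 0.5163 -0.0941] 46.44 0.1 ey -0.1697 ex 0.4966
[np.float64(-0.2133), np.float64(-0.1704)]
```

```bash
python3 -m handwheel '[{"tx":0,"ty":0.2,"tz":0,"rx":0,"ry":0,"rz":0},{"tx":0,"ty":0.15,"tz":0,"rx":0,"ry":0,"rz":0},{"tx":0,"ty":0,"tz":0,"rx":0,"ry":0,"rz":0},{"tx":0,"ty":0,"tz":0,"rx":0,"ry":0,"rz":0}]'
cat > m.py <<'E'
from h import *
import sys
f=sys.argv[1]; k=float(sys.argv[2]); st(); snap('wrist',f); s=k
V=lambda x,y:((x-390)*400/410+150,y+116)
L={'blade':edge(f,V(635-s,5),V(632-s,78),.0155,3),'insB':edge(f,V(630,102),V(629,175),.05,3),'insA':edge(f,V(498,105),V(500,180),.05,4)}
for n,v in L.items(): print(n,v[1].round(2),v[2],'ey',(v[0]@[-.1485,.9889]).round(4))
E
python3 m.py w7 8
```

```text
t: 13.73
eef_pos: [0.566, -0.108, 0.0309]
orientation: [0.0, -0.074, 0.997, 0.0]
ft_force: [1.0, -0.8, -3.2]
gripper_width: 0.515
finger_force: 32.5
t 13.73 p [ 0.566  -0.108   0.0309] yawY 98.49 zax [ 0.  0. -1.] F [ 1.  -0.8 -3.2] w 0.515 j [-0.33  0.45 -0.27  0.85  0.   -0.48]
blade 8.78 0.1 ey -0.1649
insB 8.63 0.09 ey -0.1673
insA 8.79 0.1 ey -0.2117
```

```bash
python3 -m handwheel '[{"tx":0,"ty":0.15,"tz":0,"rx":0,"ry":0,"rz":0},{"tx":0,"ty":0,"tz":0,"rx":0,"ry":0,"rz":0},{"tx":0,"ty":0,"tz":0,"rx":0,"ry":0,"rz":0}]'
python3 m.py w8 10
```

```text
t: 14.03
eef_pos: [0.5655, -0.1064, 0.031]
orientation: [-0.0, -0.074, 0.997, 0.0]
ft_force: [-0.0, 0.4, -4.3]
gripper_width: 0.519
finger_force: 32.5
t 14.03 p [ 0.5655 -0.1064  0.031 ] yawY 98.5 zax [-0.  0. -1.] F [-0.   0.4 -4.3] w 0.519 j [-0.33  0.45 -0.27  0.85  0.   -0.47]
blade 8.53 0.08 ey -0.1649
insB 8.42 0.11 ey -0.1656
insA 8.73 0.13 ey -0.2101
```

```bash
python3 -m handwheel '[{"tx":0,"ty":0,"tz":0.1,"rx":0,"ry":0,"rz":0},{"tx":0,"ty":0,"tz":0,"rx":0,"ry":0,"rz":0},{"tx":0,"ty":0,"tz":0,"rx":0,"ry":0,"rz":0}]'
python3 -m handwheel '[{"tx":0,"ty":0,"tz":0,"rx":0,"ry":0,"rz":0},{"tx":0,"ty":0,"tz":0,"rx":0,"ry":0,"rz":0},{"tx":0,"ty":0,"tz":0,"rx":0,"ry":0,"rz":0},{"tx":0,"ty":0,"tz":0,"rx":0,"ry":0,"rz":0}]' 0.6
python3 -m handwheel '[{"tx":0,"ty":0,"tz":-1,"rx":0,"ry":0,"rz":0},{"tx":0,"ty":0,"tz":-3,"rx":0,"ry":0,"rz":0},{"tx":0,"ty":0,"tz":-4,"rx":0,"ry":0,"rz":0},{"tx":3,"ty":0,"tz":-2,"rx":0,"ry":0,"rz":0},{"tx":-4,"ty":0,"tz":0,"rx":0,"ry":0,"rz":0},{"tx":-4,"ty":0,"tz":0,"rx":0,"ry":0,"rz":0},{"tx":0,"ty":0,"tz":0,"rx":0,"ry":0,"rz":0},{"tx":0,"ty":0,"tz":0,"rx":0,"ry":0,"rz":0}]'
python3 -c "
from h import *
st();snap('wrist','w9')
cv2.imwrite('pics/c9.png',cv2.resize(cv2.imread('pics/w9.png'),(800,600),interpolation=3))"
```

```text
t: 14.33
eef_pos: [0.5654, -0.1064, 0.0308]
orientation: [0.0, -0.074, 0.997, 0.0]
ft_force: [-2.3, 1.1, 4.6]
gripper_width: 0.517
finger_force: 33.5
t: 14.67
eef_pos: [0.5658, -0.1067, 0.0301]
orientation: [0.0, -0.074, 0.997, -0.0]
ft_force: [0.6, 0.3, 0.0]
gripper_width: 0.8
finger_force: 0.0
t: 15.33
eef_pos: [0.6166, -0.099, 0.1303]
orientation: [0.001, -0.075, 0.997, -0.0]
ft_force: [-1.7, 0.0, 0.2]
gripper_width: 0.802
finger_force: 0.0
t 15.33 p [ 0.6166 -0.099   0.1303] yawY 98.55 zax [ 0.001 -0.    -1.   ] F [-1.7  0.   0.2] w 0.802 j [-0.29  0.45 -0.    1.12  0.   -0.44]
```

View pics/c9.png

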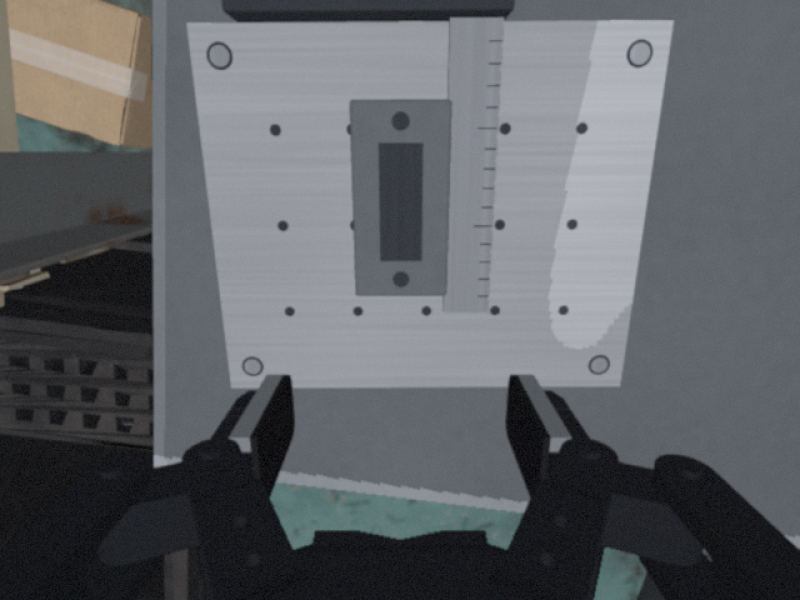

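The insert lies alongside the blade (insert right side x≈449, blade inner edge 449 at y=20 to 443 at y=312), with the stock along the plate's edge at y≈20. A last numeric check before handing in.

```bash
python3 -c "
from h import *
V=lambda *p:np.array(p)*.8
f='w9'
L={'bladeIn':edge(f,V(449.5,24),V(449.5,96),.0155,3),'bladeOut':edge(f,V(503,30),V(489,308),.0155,4),
'insB':edge(f,V(451,102),V(447,292),.05,3),'insA':edge(f,V(350,102),V(356,292),.05,4),
'plateL':edge(f,V(190,23),V(222,22),.01,3),'plateR':edge(f,V(520,20),V(670,20),.01,3),'stockout':edge(f,V(230,20),V(445,18),.02,3),'insEnd':edge(f,V(352,100),V(450,100),.05,3)}
for k,v in L.items(): print(k,v[0].round(4),v[1].round(2),v[2],'ey',(v[0]@[-.1485,.9889]).round(4),'ex',(v[0]@[.9889,.1485]).round(4))
a=[atz(f,*V(444,311),.0155)[:2]@[-.1485,.9889],atz(f,*V(449,17),.0155)[:2]@[-.1485,.9889]];print(a)
"
```

```text
bladeIn [ 0.4965 -0.0921] 8.6 0.13 ey -0.1648 ex 0.4773
bladeOut [ 0.536  -0.0592] 8.93 0.22 ey -0.1381 ex 0.5213
insB [ 0.556  -0.0838] 8.8 0.13 ey -0.1655 ex 0.5374
insA [ 0.568  -0.1274] 8.55 0.26 ey -0.2103 ex 0.5428
plateL [ 0.4953 -0.2121] -81.57 0.05 ey -0.2833 ex 0.4583
plateR [ 0.4657 -0.0232] -81.07 0.11 ey -0.0921 ex 0.4571
stockout [ 0.4872 -0.1451] -80.85 0.15 ey -0.2159 ex 0.4602
insEnd [ 0.5187 -0.1082] -81.43 0.0 ey -0.184 ex 0.4969
[np.float64(-0.16280003527008302), np.float64(-0.1646031486893259)]
```

```bash
python3 -c "
from cell import ctrl
print(ctrl.job_done())"
```

```text
the job is handed in; nothing more can be done
None
```

I handed the job in at about 15 s of the 58 s allowed, with no verdict returned: by camera the square is flush on the plate edge, the insert is parallel to the blade with under 1 mm gap, and the nippers and carton were never touched.

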